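# Release the latched print-head key

## Task

One of the four identical keys on the press's control box is already latched down: find it (a light tap tells it from the others) and press it with a fingertip as far as it goes, then let go, so that it comes up and all four keys stand fully up. Do not push any of the other three down far enough to latch. Pick nothing up, and leave the things around the keys where they are.

Things in the scene. Friction and masses are not known exactly. Their poses are not given: they have to be found in the camera images.
- key_box: grey control box fixed to the table, 140 mm (x) by 300 mm (y) by 55 mm high, with a row of four identical white keys along its y axis and a tell-tale pin. Origin on the table, 10 mm in -x from the centre of the underside; +x points away from the robot at yaw 0, +y is the left end of the row seen from the robot, +z up. The row is 20 mm in -x from the origin. Its place and yaw (up to about 0.3 rad) vary
- key_place_1 (a point): Left-hand key place seen from the robot: where the centre of the key's top is when the key is up, 73 mm over the table. Fixed to the box, does not follow the key. White cap 34 mm (x) by 30 mm (y), places 55 mm apart. An up key stands 14 mm over its 4 mm high black bezel; the latched key's top is 5 mm lower. Which one is latched varies; no reading tells it: see it, or feel it with a light tap
- key_place_2 (a point): Second key place, likewise. Feel of an UP key (all up keys alike): a spring; about 2 N starts it moving, then 0.7 N more per mm; after a light tap it comes up again by itself. Pushed 7 to 8 mm down (about 7 N) it latches and stays locked: it cannot be released again in this run. Solid stop at 8.5 mm
- key_place_3 (a point): Third key place, likewise. Feel of the LATCHED key: its top is 5 mm below this point and hardly gives (under 1 mm) to a tap of less than 4 N. Pushed down to its solid stop, 8.5 mm below this point (about 8 N, the last catch goes at 8 mm), and held there for some 0.2 s, it is released, and when let go it follows the finger up to full height
- key_place_4 (a point): Right-hand key place seen from the robot, likewise
- telltale (a joint): steel tell-tale pin, 9 mm across, at the right-hand (-y) end of the box beside the fourth key; it sinks with whichever key is deepest. Value in m: 0 with all four keys up (pin 11 mm over the box), about 0.005 while a key is latched, about 0.0085 with a key at its stop. It does not tell which key
- tape_mid (a point): roll of paper tape, 48 mm across, 19 mm high, loose on the rear ledge of the key box; point at its centre. To be left where it is
- knob_screw_mid (a point): clamp screw standing on its black knob (34 mm across, 31 mm high in all), loose on the rear ledge of the key box; point half-way up. To be left where it is
- ink_jar_mid (a point): small ink jar with a black cap, 60 mm across, 75 mm high, left of the box; point half-way up. To be left where it is
- squeegee_mid (a point): squeegee lying flat behind the box, wooden bar with a rubber blade, 190 mm long, 31 mm high; point at the middle of the bar. To be left where it is
- spray_can_mid (a point): aluminium spray can, 58 mm across, 170 mm high, behind and right of the box; point half-way up. To be left where it is
- ink_spatula_mid (a point): ink spatula 200 mm long lying right of the box; point about the middle of it. To be left where it is
- ink_cup_mid (a point): empty white plastic cup, 72 mm across, 60 mm high, behind and left of the box; point half-way up. To be left where it is

How it is judged:
At the end, for the whole second after the job is handed in: The latched key has been released and none of the others is latched: all four keys stand up, so that the tell-tale pin is at rest within 1.5 mm of its full height (joint telltale under 0.0015) (value of joint telltale below 0.0015 m and velocity of joint telltale between -0.01 and 0.01 m/s); the robot touches nothing.
It fails at once if one of the loose things around the keys is carried or pushed more than 30 mm from its place (distance of any of tape_mid, knob_screw_mid, ink_jar_mid, squeegee_mid, spray_can_mid, ink_spatula_mid, ink_cup_mid from where it was at the start of the episode above 0.03 m).
It also fails if it takes over 45 s, if anything falls off the work surface, if the arm or the gripper's body presses on something with over 40 N, if the wrist force passes 120 N, or if a joint passes its speed limit or range.

## Robot

A 6-joint arm with a two-finger parallel gripper is mounted at the origin on the work surface. World frame = base frame: x ahead of the robot, y to its left, z up, the work surface at z = 0. Lengths are in m, angles in rad, forces in N, time in s.
With the tool pointing down it reaches from about 0.325 to 0.775 m from the base axis. Payload 5.5 kg.
Tool frame: the origin (TCP) lies between the finger pads; the fingertips stand 17 mm ahead of it and the grasp point (between the pads) lies 2 mm behind it; y points along the fingers, x is the direction in which the jaws open and shut, and the axes are right-handed (so a half turn about y gives the same grasp; the last joint's range is limited). The gripper opens to 85 mm and grips with 20 to 120 N. Pads are 22 mm wide; open, the fingers measure 114 mm over their backs; the gripper's body (76 mm by 85 mm) begins 54 mm behind the grasp point. The pads swing forward as they close: fully open they stand 13 mm farther back than shut.
Start: joints at [-1.361, 0.091, 1.231, -0, 1.82, -0.057], TCP at [0.158, -0.579, 0.248] pointing down, gripper open.
Joint ranges: [-2.87, 2.87], [-0.86, 2.18], [0.17, 2.46], [-1.51, 4.65], [0.06, 2.69], [-2.65, 2.65]. Speed limits (rad/s): [2.57, 2.57, 3.01, 3.14, 3.14, 3.14].

## Interface

Orientations are given as a rotation vector (axis times angle).
In Python, from station import arm gives the robot as it stands.
- The arm moves only by the shell command python3 -m jog 'ROWS' [FORCE]. ROWS is a JSON object of lists of equal length, an entry for each row: "delta_rot": the turn, a rotation vector about the tool's x, y, z in rad, a list of three; "offset": the shift along the tool's x, y, z in mm, a list of three; "grip": the closure, from -1 (fully open) to 1 (shut), so that 0 is half open. A call has 1 to 5 rows; each row is the pose to reach, as a shift and turn from the pose measured when the call began, along the tool's axes at that moment; what a row does not reach only later rows make up. A row lasts 1/12 s, in which the tool goes at most 41.7 mm and 7.16 degrees, less where a joint would pass 70% of its speed; a pose out of reach is approached as far as the arm can. A call with a gripper value outside its range is refused whole. The fingers move at their own pace and stop on an object; FORCE is the grip in N (left out, the last holds). Time passes only in rows, so rows that repeat a pose let the fingers close. It gives the time, the measured TCP pose, the force and the opening at its end, in the units of the state.
- arm.get_state(): the state, without advancing time (a new reading comes with each control period).
- arm.snapshot(name): name is "scene" or "top" or "wrist"; returns a dict with "image" (384x512x3 uint8, blue, green, red), "mtx" (3x3 intrinsics, pixels), "k1" (the pictures are not rectified: a ray, as slopes to the right and down, at radius r is drawn at 1 + k1 r^2 times it, then the intrinsics apply), "rvec" (rotation vector, rad) and "tvec" (3), from world to camera coordinates, as OpenCV has them. Camera axes: x right, y down, z forward; pixel columns grow to the right and rows downward; lengths in m; the calibration is good to about 2 mm. A picture is of the moment at which its call begins. There is no depth.
- arm.close_job(): hands the job in, once; it reports no verdict.
The state is a dict: "time": time; "qpos": joint angles; "qvel": joint speeds; "effort": joint torques, N m; "eef_pos": TCP position; "tool_rot": TCP orientation; "force": force on the tool from outside, world axes, zero at the start; "wrist_torque": the same for the moment, N m; "opening": opening from 0.0 (shut) to 1.0 (fully open).
Only numpy, scipy, OpenCV 4.12 (cv2) and the standard library are available. Lean on these libraries where they do the work, as an engineer would, in place of code of your own. Each camera call takes 0.05 s, during which the arm holds its last target.

## Working session

There is one attempt and no reset: what is moved stays moved. The work goes in short steps, Python scripts to look and compute and a shell command to move; the robot and the scene stay as the last step left them, time stands still between calls to the robot, and variables do not carry over. Pictures are saved under pics/ and viewed, and the job is handed in when it is done.

```bash
mkdir -p pics; ls; python3 - <<'E'
from station import arm
import cv2
s=arm.get_state(); print({k:s[k] for k in('time','eef_pos','tool_rot','force','opening')})
for n in('scene','top'):
    d=arm.snapshot(n); cv2.imwrite(f'pics/{n}0.png',d['image']); print(n,d['mtx'],d['k1'],d['rvec'],d['tvec'])
    import pickle; pickle.dump(d,open(f'{n}0.pkl','wb'))
E
```

```text
pics
{'time': 0.0, 'eef_pos': array([ 0.15814052, -0.57852753,  0.24713232]), 'tool_rot': array([-1.32238688,  1.01147929, -1.00899278]), 'force': array([ 0.26214866, -0.24903814,  0.45352957]), 'opening': 0.998234651657393}
scene [[478.75380163   0.         243.39961321]
 [  0.         478.75380163 194.40957699]
 [  0.           0.           1.        ]] -0.20212544567068247 [ 0.78954258  2.42553111 -1.23741816] [ 0.48269259 -0.14803141  1.40816391]
top [[371.87594595   0.         251.61079449]
 [  0.         371.87594595 184.29187707]
 [  0.           0.           1.        ]] -0.09632180904806108 [ 2.23943097 -2.19819557  0.02318912] [-0.0026438   0.60944917  0.85333878]
```

View pics/scene0.png

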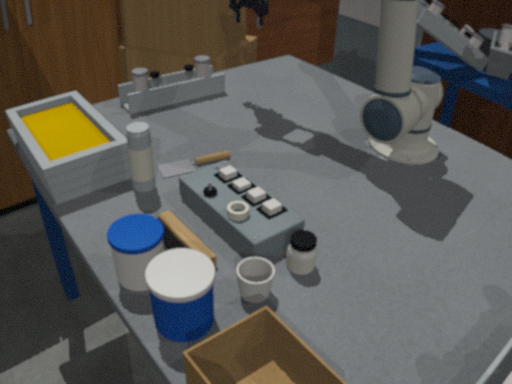

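View pics/top0.png

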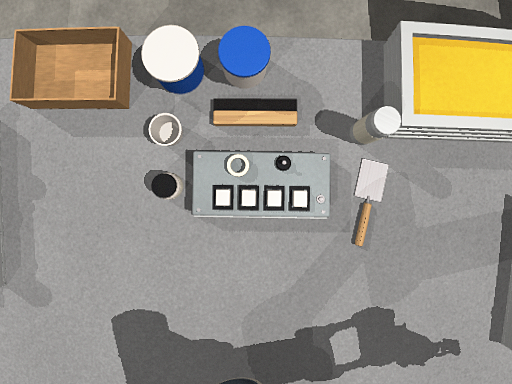

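```bash
python3 - <<'E'
from station import arm
from scipy.spatial.transform import Rotation as R
import pickle,cv2
print(R.from_rotvec(arm.get_state()['tool_rot']).as_matrix().round(3))
import numpy as np
for n in('top','scene'):
    d=pickle.load(open(n+'0.pkl','rb')); print(n,(-cv2.Rodrigues(d['rvec'])[0].T@d['tvec']).round(3))
E
```

```text
[[ 0.264 -0.     0.965]
 [-0.965  0.002  0.264]
 [-0.002 -1.     0.   ]]
top [0.598 0.015 0.861]
scene [1.134 0.691 0.688]
```

```bash
cat > h.py <<'E'
import numpy as np,cv2
def undist(d,uv):
    K=d['mtx'];k=float(d['k1'])
    return cv2.undistortPoints(np.asarray(uv,float).reshape(-1,1,2),K,np.array([k,0,0,0,0.]))[:,0]
def rays(d,uv):
    R=cv2.Rodrigues(np.asarray(d['rvec'],float))[0]; t=np.asarray(d['tvec'],float).ravel()
    n=undist(d,uv); return -R.T@t, np.c_[n,np.ones(len(n))]@R
def plane(d,uv,z):
    c,r=rays(d,uv); return c+r*((z-c[2])/r[:,2])[:,None]
def proj(d,P):
    return cv2.projectPoints(np.asarray(P,float).reshape(-1,1,3),np.asarray(d['rvec'],float),np.asarray(d['tvec'],float),d['mtx'],np.array([float(d['k1']),0,0,0,0]))[0][:,0]
E
python3 - <<'E'
from h import *
import pickle
d=pickle.load(open('top0.pkl','rb'));im=d['image']
x0,y0,x1,y1=205,180,320,215
g=im[y0:y1,x0:x1].min(2)
m=(g>190).astype(np.uint8)
n,l,st,c=cv2.connectedComponentsWithStats(m)
pts=[]
for i in range(1,n):
    if st[i,4]>100:
        w=np.where(l==i,g.astype(float),0); 
        pts.append(c[i]+[x0,y0]); print(st[i],pts[-1])
pts=np.array(sorted(pts,key=lambda p:p[0]))
P=plane(d,pts,.073);print(P.round(4));print(np.diff(P,axis=0).round(4))
b=plane(d,[[318,199]],.066); print('pin~',b)
for nm,bx in(('top',(180,140,340,225)),('scene',(170,150,310,260))):
    dd=pickle.load(open(nm+'0.pkl','rb'))['image'][bx[1]:bx[3],bx[0]:bx[2]]
    cv2.imwrite(f'pics/{nm}z.png',cv2.resize(dd,None,fx=5,fy=5,interpolation=cv2.INTER_CUBIC))
E
```

```text
[ 11  10  14  15 210] [222.5 197. ]
[ 37  10  14  16 207] [248.09661836 197.60386473]
[ 63  11  13  15 195] [274. 198.]
[ 89  11  13  16 207] [300.02898551 198.46376812]
[[ 0.5804  0.0704  0.073 ]
 [ 0.5802  0.0161  0.073 ]
 [ 0.5803 -0.0388  0.073 ]
 [ 0.5803 -0.0942  0.073 ]]
[[-0.0003 -0.0542  0.    ]
 [ 0.0002 -0.0549  0.    ]
 [-0.     -0.0554  0.    ]]
pin~ [[ 0.5796633 -0.1339514  0.066    ]]
```

View pics/topz.png

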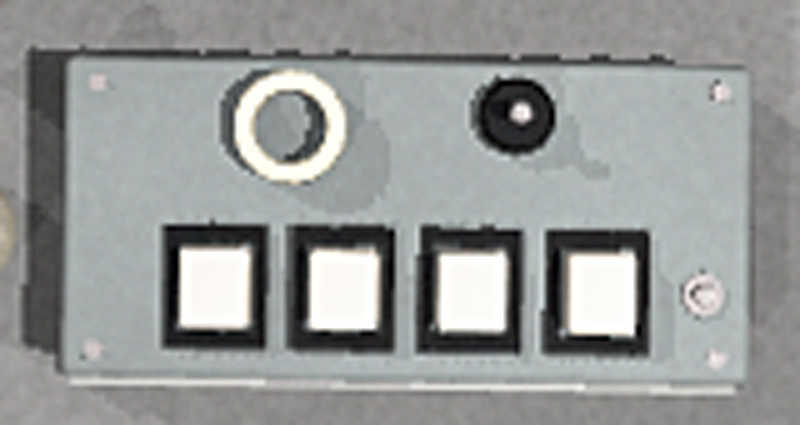

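View pics/scenez.png

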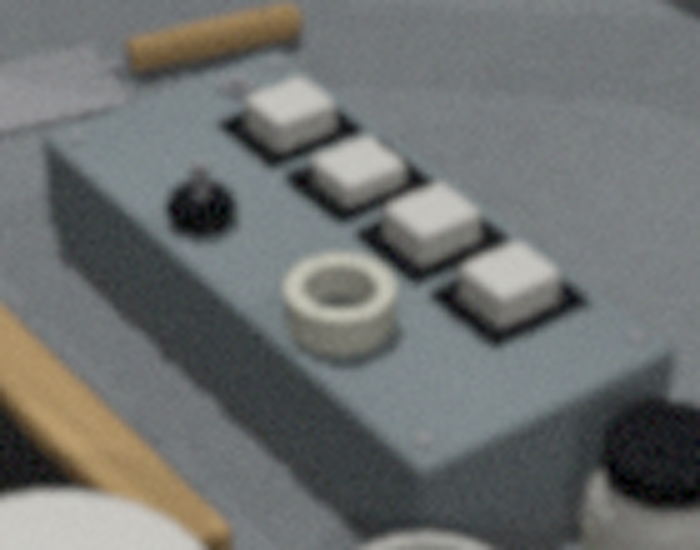

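```bash
python3 -m jog '{"offset":[[-24,0,32],[-48,0,64],[-72,0,96],[-96,0,128],[-120,0,160]],"delta_rot":[[0,0,0],[0,0,0],[0,0,0],[0,0,0],[0,0,0]],"grip":[1,1,1,1,1]}' 20
```

```text
time: 0.52
eef_pos: [0.2814, -0.4189, 0.2469]
tool_rot: [-1.322, 1.012, -1.009]
force: [1.3, 0.1, -0.1]
opening: 0.302
```

```bash
python3 -m jog '{"offset":[[-24,0,32],[-48,0,64],[-72,0,96],[-96,0,128],[-120,0,160]],"delta_rot":[[0,0,0],[0,0,0],[0,0,0],[0,0,0],[0,0,0]],"grip":[1,1,1,1,1]}'; python3 -m jog '{"offset":[[-24,0,32],[-48,0,64],[-72,0,96],[-96,0,128],[-96,0,128]],"delta_rot":[[0,0,0],[0,0,0],[0,0,0],[0,0,0],[0,0,0]],"grip":[1,1,1,1,1]}'
python3 - <<'E'
from station import arm
from scipy.spatial.transform import Rotation as R
import numpy as np
s=arm.get_state();M=R.from_rotvec(s['tool_rot']).as_matrix()
print(M.round(3)); print(1000*M.T@(np.array([.5803,-.039,.13])-s['eef_pos']),s['eef_pos'],s['opening'])
E
```

```text
time: 0.93
eef_pos: [0.4049, -0.2592, 0.2469]
tool_rot: [-1.322, 1.013, -1.009]
force: [0.5, -0.5, 0.6]
opening: 0.0
time: 1.35
eef_pos: [0.5059, -0.1273, 0.246]
tool_rot: [-1.322, 1.009, -1.001]
force: [-0.3, 0.0, 0.3]
opening: 0.002
[[ 0.27  -0.001  0.963]
 [-0.963  0.006  0.27 ]
 [-0.006 -1.     0.001]]
[-64.22469893 116.44384985  95.37822566] [ 0.50588921 -0.12726362  0.24598947] 0.0016911219890781305
```

```bash
python3 -m jog '{"offset":[[-20,10,30],[-40,25,60],[-64,45,95],[-64,70,95],[-64,70,95]],"delta_rot":[[0,0,0],[0,0,0],[0,0,0],[0,0,0],[0,0,0]],"grip":[1,1,1,1,1]}'
python3 - <<'E'
from station import arm
from scipy.spatial.transform import Rotation as R
import numpy as np,cv2,pickle
from h import *
d=arm.snapshot('wrist');pickle.dump(d,open('wrist1.pkl','wb'));cv2.imwrite('pics/wrist1.png',d['image'])
s=arm.get_state();M=R.from_rotvec(s['tool_rot']).as_matrix()
print(M.round(3)); print(1000*M.T@(np.array([.5803,-.039,.1])-s['eef_pos']),s['eef_pos'],s['opening'])
print(proj(d,[s['eef_pos']+M[:,1]*.017,[.5803,-.039,.073],[.5803,.016,.073],[.5803,-.094,.073]]))
E
```

```text
time: 1.77
eef_pos: [0.5784, -0.0375, 0.1691]
tool_rot: [-1.328, 1.015, -0.992]
force: [-0.2, -0.5, -2.0]
opening: 0.001
[[ 0.271 -0.01   0.962]
 [-0.962  0.007  0.271]
 [-0.009 -1.    -0.007]]
[ 1.28021338 72.05751354  2.36048318] [ 0.57836993 -0.03888552  0.17208161] 7.203613559043776e-05
[[257.39780443 257.83449292]
 [259.30189158 198.89219211]
 [185.44611032 178.78936288]
 [330.57261522 218.28456258]]
```

View pics/wrist1.png

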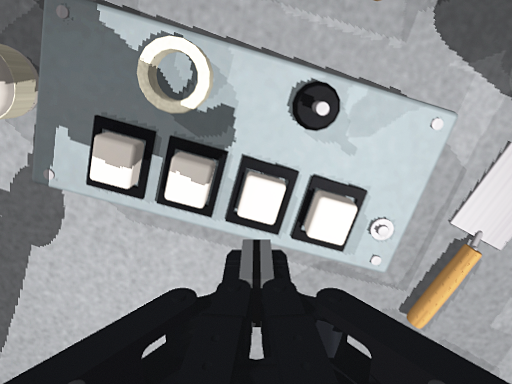

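```bash
python3 -m jog '{"offset":[[1,25,2],[1,50,2],[1,70,2],[1,70,2],[1,70,2]],"delta_rot":[[0,0,0],[0,0,0],[0,0,0],[0,0,0],[0,0,0]],"grip":[1,1,1,1,1]}'; python3 -m jog '{"offset":[[0,0,0],[0,0,0]],"delta_rot":[[0,0,0],[0,0,0]],"grip":[1,1]}'
```

```text
time: 2.23
eef_pos: [0.5793, -0.04, 0.1029]
tool_rot: [-1.327, 1.016, -0.996]
force: [-0.6, -0.8, 0.2]
opening: 0.0
time: 2.4
eef_pos: [0.5804, -0.0409, 0.1063]
tool_rot: [-1.325, 1.013, -1.0]
force: [0.4, 0.1, -0.8]
opening: -0.002
```

```bash
for i in 1 2; do python3 -m jog '{"offset":[[0,5,0],[0,5,0],[0,5,0],[0,5,0]],"delta_rot":[[0,0,0],[0,0,0],[0,0,0],[0,0,0]],"grip":[1,1,1,1]}'; done
```

```text
time: 2.73
eef_pos: [0.5805, -0.0409, 0.1016]
tool_rot: [-1.325, 1.013, -1.0]
force: [0.2, -0.7, 0.1]
opening: -0.001
time: 3.07
eef_pos: [0.5803, -0.0408, 0.0963]
tool_rot: [-1.325, 1.013, -0.999]
force: [-0.1, 0.1, -0.3]
opening: 0.002
```

```bash
python3 -m jog '{"offset":[[0,3,0],[0,5,0],[0,5,0],[0,5,0]],"delta_rot":[[0,0,0],[0,0,0],[0,0,0],[0,0,0]],"grip":[1,1,1,1]}';python3 -m jog '{"offset":[[0,1,0],[0,3.5,0],[0,3.5,0],[0,3.5,0]],"delta_rot":[[0,0,0],[0,0,0],[0,0,0],[0,0,0]],"grip":[1,1,1,1]}'
```

```text
time: 3.4
eef_pos: [0.5801, -0.0408, 0.091]
tool_rot: [-1.325, 1.013, -0.999]
force: [-0.0, -0.3, 1.1]
opening: 0.004
time: 3.73
eef_pos: [0.5799, -0.0407, 0.0872]
tool_rot: [-1.325, 1.014, -0.999]
force: [-0.0, -0.3, 0.4]
opening: 0.003
```

No contact where an up key would already push with about 4 N. Going on to the latched height.

```bash
python3 -m jog '{"offset":[[0,1,0],[0,1.5,0],[0,1.5,0],[0,1.5,0]],"delta_rot":[[0,0,0],[0,0,0],[0,0,0],[0,0,0]],"grip":[1,1,1,1]}';python3 -m jog '{"offset":[[0,1,0],[0,1.5,0],[0,1.5,0],[0,1.5,0]],"delta_rot":[[0,0,0],[0,0,0],[0,0,0],[0,0,0]],"grip":[1,1,1,1]}'
```

```text
time: 4.07
eef_pos: [0.58, -0.0407, 0.0857]
tool_rot: [-1.325, 1.014, -0.999]
force: [0.1, 1.0, 0.4]
opening: -0.001
time: 4.4
eef_pos: [0.5801, -0.0407, 0.0845]
tool_rot: [-1.325, 1.013, -0.999]
force: [-0.4, -0.2, 2.7]
opening: 0.005
```

```bash
python3 -m jog '{"offset":[[0,1,0],[0,2,0],[0,2,0],[0,2,0]],"delta_rot":[[0,0,0],[0,0,0],[0,0,0],[0,0,0]],"grip":[1,1,1,1]}';python3 -m jog '{"offset":[[0,1,0],[0,2,0],[0,2,0],[0,2,0]],"delta_rot":[[0,0,0],[0,0,0],[0,0,0],[0,0,0]],"grip":[1,1,1,1]}'
```

```text
time: 4.73
eef_pos: [0.5801, -0.0407, 0.0832]
tool_rot: [-1.325, 1.013, -0.999]
force: [-2.5, -0.2, 5.3]
opening: 0.0
time: 5.07
eef_pos: [0.5801, -0.0407, 0.0824]
tool_rot: [-1.325, 1.013, -1.0]
force: [-3.9, 1.2, 7.6]
opening: 0.002
```

```bash
python3 -m jog '{"offset":[[0,1,0],[0,3,0],[0,3,0],[0,3,0]],"delta_rot":[[0,0,0],[0,0,0],[0,0,0],[0,0,0]],"grip":[1,1,1,1]}';python3 -m jog '{"offset":[[0,2,0],[0,3,0],[0,3,0],[0,3,0],[0,3,0]],"delta_rot":[[0,0,0],[0,0,0],[0,0,0],[0,0,0],[0,0,0]],"grip":[1,1,1,1,1]}'
```

```text
time: 5.4
eef_pos: [0.5802, -0.0407, 0.0815]
tool_rot: [-1.324, 1.011, -1.0]
force: [-6.1, 0.3, 11.4]
opening: 0.004
time: 5.82
eef_pos: [0.5802, -0.0407, 0.0814]
tool_rot: [-1.324, 1.01, -1.001]
force: [-6.8, 0.9, 14.9]
opening: -0.002
```

Solid stop at about 8.6 mm depth (14.9 N), held for over 0.3 s. Letting go.

```bash
python3 -m jog '{"offset":[[0,-2,0],[0,-4,0],[0,-7,0],[0,-10,0],[0,-14,0]],"delta_rot":[[0,0,0],[0,0,0],[0,0,0],[0,0,0],[0,0,0]],"grip":[1,1,1,1,1]}'; python3 -m jog '{"offset":[[0,-30,0],[0,-60,0],[0,-90,0],[0,-90,0],[0,-90,0]],"delta_rot":[[0,0,0],[0,0,0],[0,0,0],[0,0,0],[0,0,0]],"grip":[1,1,1,1,1]}'
python3 - <<'E'
from station import arm
import cv2,numpy as np
from h import *
d=arm.snapshot('wrist');cv2.imwrite('pics/wrist2.png',d['image'])
d=arm.snapshot('scene');cv2.imwrite('pics/scene2.png',cv2.resize(d['image'][150:260,170:310],None,fx=5,fy=5,interpolation=cv2.INTER_CUBIC))
E
```

```text
time: 6.23
eef_pos: [0.58, -0.0408, 0.0948]
tool_rot: [-1.324, 1.011, -1.001]
force: [0.1, -0.1, -0.4]
opening: -0.001
time: 6.65
eef_pos: [0.5815, -0.0414, 0.1872]
tool_rot: [-1.322, 1.008, -1.004]
force: [0.4, 0.3, -0.7]
opening: 0.002
```

View pics/wrist2.png

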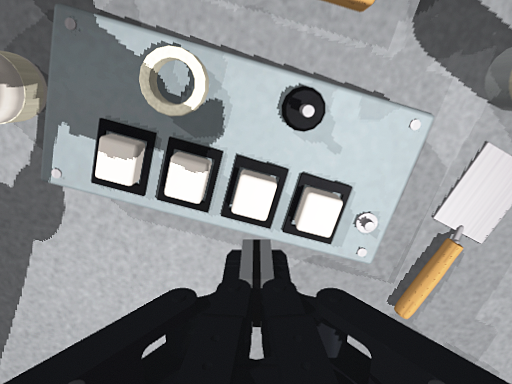

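View pics/scene2.png

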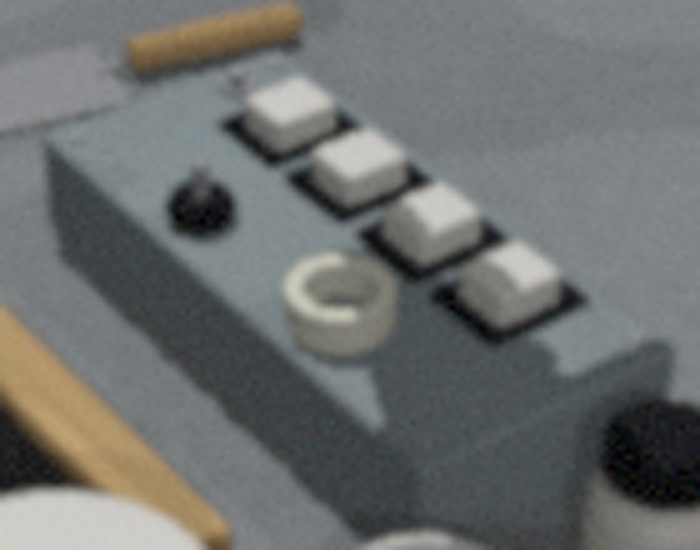

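The wrist view shows key 3 at (255,194), now the same size and height as its neighbours, and the pin at (367,222) stands taller. In the scene crop, key 3's top edge rose from row 135 to row 127, so its side now matches the others. The tape and screw have not moved.

```bash
python3 -c "
from station import arm
s=arm.get_state();print(abs(s['qvel']).max(),s['force']);print(arm.close_job())"
```

```text
0.024623857750962916 [ 0.48693121  0.42674723 -0.67487292]
the job is handed in; nothing more can be done
None
```

I released the latched key, the third from the left, and as far as the cameras show all four keys now stand up. I handed the job in at about 6.8 s of the 45 s allowed.

- **Finding it:** the scene picture showed key 3 sitting lower than the others. A light tap agreed: there was no contact at the height of an up key, then 2.7 N about 5 mm lower.
- **Pressing it:** I pushed it with the closed fingertips to the solid stop, about 8.6 mm down, with 14.9 N vertical force. It was held there for over 0.3 s, then I backed straight off. The wrist also read up to about 7 N sideways in x during the press, but the tip did not slip.
- **Last checks:** key 3 matches its neighbours in both the wrist and scene pictures, and the tell-tale pin looks raised. I judged the pin by eye only, as its joint value cannot be read. The tape and screw look unmoved. I did not measure the other loose things again, but the arm stayed clear of them. The arm was about 10 cm above the keys, with only sensor noise (under 1 N) on the force reading.

The other three keys were never touched. No check failed or disagreed.

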